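Tap three devices down into their pairing docks in order

TASK

Each device lies on the sprung pad of a pairing dock, whose black plate stands raised. With the closed fingertips press lightly on top of the white receiver (the one on the green pad) until the plate under it is fully down, then likewise the yellow fob, then the grey receiver (like the white one, but on a blue pad), in that order, so that all three stay down in their docks. Leave the black remote raised, lift nothing, and do not disturb the other things on the table.

Things in the scene. Friction and masses are not known exactly. Their poses are not given: they have to be found in the camera images.
- white_receiver: small white radio receiver with a dark display window and a row of little keys, 48 x 62 x 16 mm, lying flat and loose in the pocket of its dock. Origin: centre of its underside; z up, so its flat top is 16 mm above the origin. About 50 g
- yellow_fob: small yellow key fob with a red patch on top, 24 x 39 x 10 mm, lying flat and loose in the pocket of its dock. Origin: centre of its underside; its flat top is 10 mm above the origin. About 50 g
- grey_receiver: grey radio receiver, same shape as the white one, 48 x 62 x 16 mm, lying flat and loose in the pocket of its dock. Origin: centre of its underside; its top is 16 mm above the origin. About 50 g
- black_remote: black rounded remote with two light grey keys on top, 63 x 31 x 15 mm, lying loose in the pocket of a fourth, equal dock. It stays raised. Origin: centre of its underside
- white_dock: dock of the white receiver, fixed to the table: pale metal block 80 x 80 x 22 mm; origin: centre of its underside. Above it a black plate 72 x 72 x 4 mm, and on that, on springs, a green pad with a lip 4 mm high round the white receiver. Raised, the pad's floor, where the white receiver lies, is 52 mm above the origin. The pad yields 1 mm per 2.5 N, at most 8 mm, and rises again
- white_plate (a joint): how far the black plate under the white receiver has gone down, m: 0 raised (as at the start), 0.012 on its end stop. It slides straight down when the white receiver is pushed with about 3 N, and friction keeps it where it is left. The sprung pad yields besides: about 1 mm first, more once the plate is on its stop
- yellow_dock: dock of the yellow fob, fixed to the table: pale metal block 80 x 80 x 22 mm; origin: centre of its underside. Above it a black plate 72 x 72 x 4 mm, and on that, on springs, a blue pad with a lip 4 mm high round the yellow fob. Raised, the pad's floor, where the yellow fob lies, is 52 mm above the origin. The pad yields 1 mm per 2.5 N, at most 8 mm, and rises again
- yellow_plate (a joint): how far the black plate under the yellow fob has gone down, m: 0 raised (as at the start), 0.012 on its end stop. It slides straight down when the yellow fob is pushed with about 3 N, and friction keeps it where it is left. The sprung pad yields besides: about 1 mm first, more once the plate is on its stop
- grey_dock: dock of the grey receiver, fixed to the table: pale metal block 80 x 80 x 22 mm; origin: centre of its underside. Above it a black plate 72 x 72 x 4 mm, and on that, on springs, a blue pad with a lip 4 mm high round the grey receiver. Raised, the pad's floor, where the grey receiver lies, is 52 mm above the origin. The pad yields 1 mm per 2.5 N, at most 8 mm, and rises again
- grey_plate (a joint): how far the black plate under the grey receiver has gone down, m: 0 raised (as at the start), 0.012 on its end stop. It slides straight down when the grey receiver is pushed with about 3 N, and friction keeps it where it is left. The sprung pad yields besides: about 1 mm first, more once the plate is on its stop
- remote_dock: dock of the black remote, fixed to the table: pale metal block 80 x 80 x 22 mm; origin: centre of its underside. Above it a black plate 72 x 72 x 4 mm, and on that, on springs, a blue pad with a lip 4 mm high round the black remote. Raised, the pad's floor, where the black remote lies, is 52 mm above the origin. The pad yields 1 mm per 2.5 N, at most 8 mm, and rises again
- remote_plate (a joint): how far the black plate under the black remote has gone down, m: 0 raised (as at the start), 0.012 on its end stop. It slides straight down when the black remote is pushed with about 3 N, and friction keeps it where it is left. The sprung pad yields besides: about 1 mm first, more once the plate is on its stop
- loupe_1: black watchmaker's loupe, a round cone 34 mm across, 30 mm high, bystander; origin: centre of its underside
- stick: black stick recorder, 64 x 20 x 10 mm, lying on the table, bystander; origin: centre of its underside
- watch: wrist watch with a metal band, 172 x 44 x 10 mm, bystander; origin: centre of its underside
- charger: white plug-in charger, 76 x 36 x 24 mm, bystander; origin: on its underside
- glasses: folded dark glasses, 50 x 148 x 61 mm, bystander; origin: centre of its underside
Not all that is in view belongs to the job. Leave any brown look-alike of the yellow_dock alone.

How it is judged:
By the outcome, as a careful person would: the job done as asked, in the order asked, and still so for the second after the job is handed in, with the robot touching nothing.
It also fails if it takes over 45 s, if anything falls off the work surface, if the arm or the gripper's body presses on something with over 40 N, if the wrist force passes 120 N, or if a joint passes its speed limit or range.

ROBOT

A 6-joint arm with a two-finger parallel gripper is mounted at the origin on a cart in front of the work surface, level with it; the furniture and walls round the work are solid. World frame = base frame: x ahead of the robot, y to its left, z up, the work surface at z = 0. Lengths are in m, angles in rad, forces in N, time in s.
With the tool pointing down it reaches from about 0.4 to 0.825 m from the base axis. Payload 7 kg.
Tool frame: the origin (TCP) lies between the finger pads; the fingertips stand 11 mm ahead of it and the grasp point (between the pads) lies 8 mm behind it; z points along the fingers, y is the line along which they close (so a half turn about z gives the same grasp; the last joint's range is limited). The gripper opens to 85 mm and grips with 20 to 120 N. Pads are 22 mm wide; open, the fingers measure 114 mm over their backs; the gripper's body (76 mm by 85 mm) begins 54 mm behind the grasp point. The pads swing forward as they close: fully open they stand 13 mm farther back than shut.
Start: joints at [-0.842, 0.359, 0.012, 0, -1.224, -0.288], TCP at [0.288, -0.61, 0.217] pointing down, gripper open.
Joint ranges: [-3.07, 3.07], [-1.43, 2.12], [-1.02, 1.25], [-3.03, 1.67], [-3.05, -0], [-3.03, 3.03]. Speed limits (rad/s): [2.39, 2.39, 3.01, 3.14, 3.14, 3.14].

INTERFACE

Orientations are given as a unit quaternion [w, x, y, z].
In Python, from rig import observe, read_camera, calibration, sign_off gives the robot as it stands.
- The arm moves only by the shell command python3 -m crank 'ROWS' [FORCE]. ROWS is JSON, a list of rows, each an object with "twist": the turn, a rotation vector about the tool's x, y, z in units of 30 degrees (1.0 is 30 degrees), a list of three; "linear": the shift along the tool's x, y, z in units of 7.5 cm (1.0 is 7.5 cm), a list of three; "fingers": the opening, from 0 (shut) to 1 (fully open). In form: [{"twist": [rx, ry, rz], "linear": [x, y, z], "fingers": fingers}, ...]. A call has 1 to 5 rows; each row shifts and turns the commanded pose from where the row before left it, along the tool's axes as they then stand; what a row does not reach is not made up. A row lasts 1/10 s, in which the tool goes at most 50 mm and 8.59 degrees, less where a joint would pass 70% of its speed; a pose out of reach is approached as far as the arm can. A call with a number of a shift or a turn outside -1 to 1 is refused whole. A call with a gripper value outside its range is refused whole. The fingers move at their own pace and stop on an object; FORCE is the grip in N (left out, the last holds). Time passes only in rows, so rows that do not move let the fingers close. It gives the time, the measured TCP pose, the force, the opening and the grip force at its end, in the units of the state.
- observe(): the state, without advancing time (a new reading comes with each control period).
- read_camera(name): name is "scene" or "top" or "wrist"; returns the picture (384x512x3 uint8, red, green, blue); there is no depth.
- calibration(name): a dict with "intrinsics" (3x3 intrinsics, pixels), "dist_coeffs" ([k1, k2, p1, p2, k3] as OpenCV has them; the pictures are not rectified), "R" (3x3) and "t" (3): a world point X has camera coordinates R X + t. Camera axes: x right, y down, z forward; pixel columns grow to the right and rows downward; lengths in m; the calibration is good to about 2 mm. A picture is of the moment at which its call begins: read the wrist's pose just before it. calibration takes no time and is no camera call; for the wrist camera it gives the pose at the moment of the call.
- sign_off(): hands the job in; it is judged then, once.
The state is a dict: "t": time; "joints": joint angles; "joint_velocities": joint speeds; "effort": joint torques, N m; "eef_pos": TCP position; "tool_rot": TCP orientation; "contact_force": force on the tool from outside, world axes, zero at the start; "ft_torque": the same for the moment, N m; "opening": opening from 0.0 (shut) to 1.0 (fully open); "grasp_force": force on a finger pad.
Only numpy, scipy, OpenCV 4.12 (cv2) and the standard library are available. Lean on these libraries where they do the work, as an engineer would, in place of code of your own. Each camera call takes 0.05 s, during which the arm holds its last target. There are 200 camera calls.

## Working session

There is one attempt and no reset: what is moved stays moved. The work goes in short steps, Python scripts to look and compute and a shell command to move; the robot and the scene stay as the last step left them, time stands still between calls to the robot, and variables do not carry over. Pictures are saved under pics/ and viewed, at most 10 in all, crops included, and the job is handed in when it is done.

```bash
mkdir -p pics; python3 - <<'E'
from rig import *
import cv2,numpy as np
o=observe();print(o)
for n in("scene","top"):
    im=read_camera(n);cv2.imwrite(f"pics/{n}0.png",im[:,:,::-1])
    c=calibration(n);print(n,c)
E
```

```text
{'t': 0.0, 'joints': array([-8.41938422e-01,  3.59368348e-01,  1.10885009e-02, -3.41929075e-04,
       -1.22412466e+00, -2.88130381e-01]), 'joint_velocities': array([ 0.00193916, -0.00015977, -0.00108787,  0.00053181,  0.00026491,
       -0.00126238]), 'effort': array([ 1.30870321e-03, -5.83323026e+01,  2.93421346e+01,  6.93702176e+00,
       -6.09046983e-03,  3.73502087e-05]), 'eef_pos': array([ 0.28773184, -0.61005067,  0.21629008]), 'tool_rot': array([-2.51072873e-04, -2.18527719e-01,  9.75830397e-01,  7.80618156e-04]), 'contact_force': array([ 0.64211528,  0.49870301, -0.1695158 ]), 'ft_torque': array([-0.02097389, -0.00693932, -0.00780928]), 'grasp_force': 0.0, 'opening': 1.004768517481544}
scene {'intrinsics': array([[377.56193084,   0.        , 262.26399721],
       [  0.        , 377.56193084, 186.14898669],
       [  0.        ,   0.        ,   1.        ]]), 'dist_coeffs': array([0.04269561, 0.        , 0.        , 0.        , 0.        ]), 'R': array([[ 0.49937358, -0.86608392, -0.02290576],
       [-0.54310703, -0.2923313 , -0.78713224],
       [ 0.6750265 ,  0.40551332, -0.61635879]]), 't': array([-0.4550831 ,  0.25938967,  1.1646165 ])}
top {'intrinsics': array([[432.7656092 ,   0.        , 256.90761009],
       [  0.        , 432.7656092 , 198.08198355],
       [  0.        ,   0.        ,   1.        ]]), 'dist_coeffs': array([-0.06591993,  0.        ,  0.        ,  0.        ,  0.        ]), 'R': array([[-0.00737062, -0.99996298,  0.00444066],
       [-0.9958193 ,  0.0069356 , -0.09108135],
       [ 0.09104718, -0.00509342, -0.99583355]]), 't': array([-0.25619472,  0.50569145,  1.23261897])}
```

View pics/top0.png

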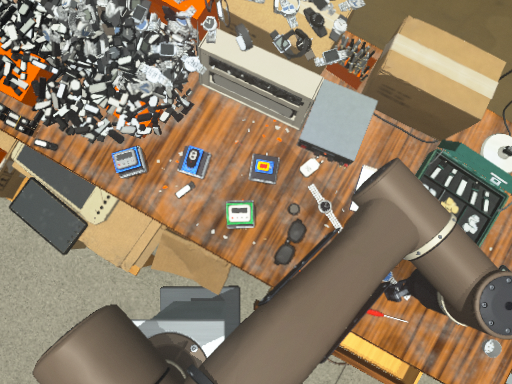

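View pics/scene0.png

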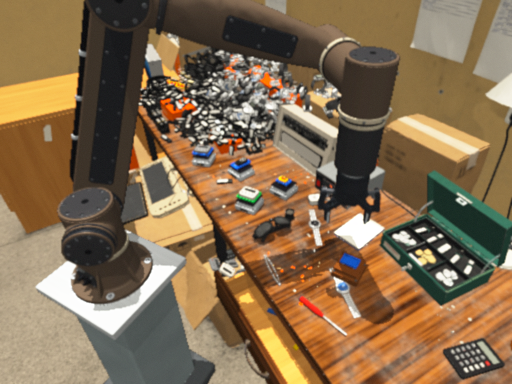

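The top view shows these candidates:
- White receiver on a green pad at (240,213).
- Yellow fob with a red patch at (264,167).
- Black remote at (194,161).
- Grey receiver on a blue pad at (128,160).
- Brown look-alike, only in the scene view, at (350,265). Leave it alone.

I'll measure the positions and check the choice in one close crop.

```bash
cat > h.py <<'E'
import cv2,numpy as np
from rig import *
def ray(n,uv,z,c=None):
    c=c or calibration(n)
    p=cv2.undistortPoints(np.array([[uv]],float),c["intrinsics"],c["dist_coeffs"])[0,0]
    R,t=c["R"],c["t"];C=-R.T@t;d=R.T@np.array([p[0],p[1],1]);return (C+d*(z-C[2])/d[2])
def blob(im,lo,hi,box):
    hsv=cv2.cvtColor(im,cv2.COLOR_RGB2HSV);m=cv2.inRange(hsv,lo,hi);k=np.zeros_like(m);x0,y0,x1,y1=box;k[y0:y1,x0:x1]=m[y0:y1,x0:x1]
    cs,_=cv2.findContours(k,cv2.RETR_EXTERNAL,cv2.CHAIN_APPROX_NONE)
    c=max(cs,key=cv2.contourArea);r=cv2.minAreaRect(cv2.convexHull(c));return r
E
python3 - <<'E'
from h import *
im=cv2.imread("pics/top0.png")[:,:,::-1].copy()
B=((95,120,60),(125,255,255));G=((45,100,50),(85,255,255));Y=((20,120,120),(35,255,255))
for n,m,b,z in(("whitepad",G,(215,190,265,240),.056),("yelpad",B,(240,145,290,190),.056),("yfob",Y,(240,145,290,190),.062),("remotepad",B,(170,135,220,185),.056),("greypad",B,(105,140,152,182),.056)):
    r=blob(im,*m,b);print(n,np.round(r[0],1),np.round(r[1],1),round(r[2]),np.round(ray("top",r[0],z),4))
cv2.imwrite("pics/crop0.png",cv2.resize(im[135:240,100:300,::-1],None,fx=4,fy=4,interpolation=cv2.INTER_CUBIC))
E
```

```text
whitepad [239.3 213.1] [21.4 26.3] 87 [ 0.4587 -0.2097  0.056 ]
yelpad [263.9 166. ] [18.2 12.8] 9 [ 0.5925 -0.2803  0.056 ]
yfob [262.5 166. ] [ 8. 11.] 90 [ 0.5915 -0.2761  0.062 ]
remotepad [191.9 159.5] [15.2 25.6] 18 [ 0.6129 -0.0747  0.056 ]
greypad [126.2 159.4] [20.6 26. ] 74 [0.6149 0.1142 0.056 ]
```

View pics/crop0.png

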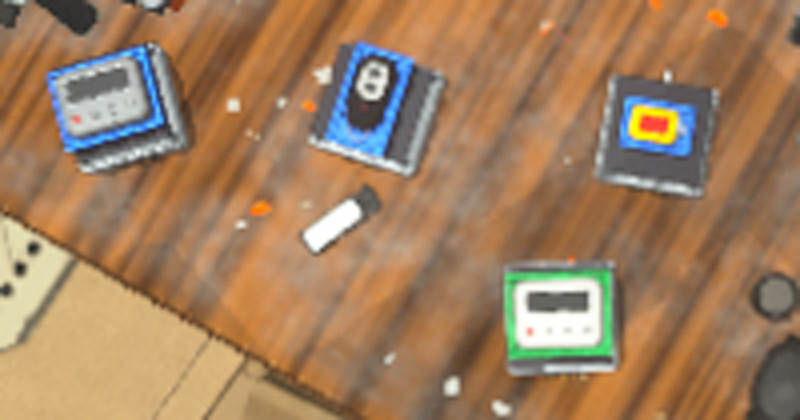

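The crop confirms the choice. In crop pixels:
- White receiver on green at (558,313).
- Yellow/red fob at (654,124).
- Grey receiver on blue at (103,97).
- Black remote at (375,85), to be avoided.

First move: shut the fingers and cross above the white receiver.

```bash
python3 - <<'E'
from h import *
for n,uv,z in(("w",(239.5,213.2),.068),("y",(263.3,166),.062),("g",(125.8,159.3),.068)):print(n,ray("top",uv,z))
E
python3 -m crank '[{"twist":[0,0,0],"linear":[-0.43,0.38,0],"fingers":0},{"twist":[0,0,0],"linear":[-0.43,0.38,0],"fingers":0},{"twist":[0,0,0],"linear":[-0.43,0.38,0],"fingers":0},{"twist":[0,0,0],"linear":[-0.43,0.38,0],"fingers":0},{"twist":[0,0,0],"linear":[-0.43,0.38,0],"fingers":0}]' 30
python3 -m crank '[{"twist":[0,0,0],"linear":[-0.43,0.38,0],"fingers":0},{"twist":[0,0,0],"linear":[-0.43,0.38,0],"fingers":0},{"twist":[0,0,0],"linear":[-0.43,0.38,0],"fingers":0},{"twist":[0,0,0],"linear":[-0.3,0.3,0],"fingers":0},{"twist":[0,0,0],"linear":[0,0,0],"fingers":0}]'
```

```text
w [ 0.45775497 -0.21068865  0.068     ]
y [ 0.59151835 -0.2784079   0.062     ]
g [0.61291088 0.11171935 0.068     ]
t: 0.6
eef_pos: [0.3732, -0.4111, 0.2168]
tool_rot: [-0.0, -0.218, 0.976, 0.0]
contact_force: [1.4, 0.6, 0.7]
opening: 0.143
grasp_force: 0.0
t: 1.1
eef_pos: [0.4357, -0.2614, 0.2172]
tool_rot: [0.0, -0.22, 0.975, 0.0]
contact_force: [0.2, -0.1, -0.3]
opening: -0.003
grasp_force: 0.0
```

```bash
python3 - <<'E'
from h import *
im=read_camera("wrist");c=calibration("wrist");cv2.imwrite("pics/w1.png",im[:,:,::-1]);np.save("w1.npy",c,allow_pickle=True)
print(observe()["eef_pos"],-c["R"].T@c["t"])
E
```

```text
[ 0.43524896 -0.26261953  0.21719271] [ 0.36070346 -0.29693966  0.37294394]
```

View pics/w1.png

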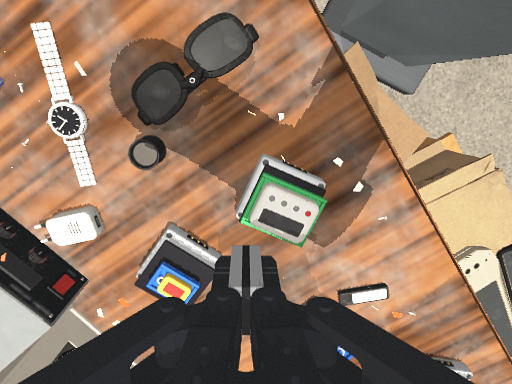

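The wrist view shows the white receiver at about (285,212) in its green lip, and the fob at about (174,287). I'll cross-check these against the top view.

```bash
python3 - <<'E'
from h import *
c=np.load("w1.npy",allow_pickle=True).item();im=cv2.imread("pics/w1.png")[:,:,::-1].copy()
r=blob(im,(45,100,50),(85,255,255),(225,150,340,260));print(r,ray("wrist",r[0],.056,c))
r=blob(im,(20,120,100),(35,255,255),(140,255,205,310));print(r,ray("wrist",r[0],.062,c))
print(ray("wrist",(285,212),.068,c))
E
```

```text
((283.21551513671875, 210.16378784179688), (72.21853637695312, 56.067848205566406), 23.198589324951172) [ 0.45373472 -0.20894401  0.056     ]
((174.35838317871094, 288.10516357421875), (30.72521209716797, 21.291458129882812), 31.607501983642578) [ 0.58506256 -0.27645066  0.062     ]
[ 0.45118675 -0.20976038  0.068     ]
```

```bash
python3 -m crank '[{"twist":[0,0,0],"linear":[-0.27,0.27,0],"fingers":0},{"twist":[0,0,0],"linear":[-0.26,0.26,0.2],"fingers":0},{"twist":[0,0,0],"linear":[0,0,0.6],"fingers":0},{"twist":[0,0,0],"linear":[0,0,0.6],"fingers":0},{"twist":[0,0,0],"linear":[0,0,0.24],"fingers":0}]'
python3 -m crank '[{"twist":[0,0,0],"linear":[0,0,0],"fingers":0},{"twist":[0,0,0],"linear":[0,0,0],"fingers":0}]'
python3 - <<'E'
from h import *
for n in("scene","wrist"):
    im=read_camera(n)
    if n=="scene": im=cv2.resize(im[130:260,180:330],None,fx=4,fy=4,interpolation=cv2.INTER_CUBIC)
    cv2.imwrite(f"pics/{n}2.png",im[:,:,::-1])
E
```

```text
t: 1.65
eef_pos: [0.4508, -0.2114, 0.0903]
tool_rot: [-0.003, -0.218, 0.976, 0.001]
contact_force: [-0.3, -0.4, 0.4]
opening: -0.004
grasp_force: 0.0
t: 1.85
eef_pos: [0.454, -0.2121, 0.0946]
tool_rot: [-0.0, -0.218, 0.976, -0.0]
contact_force: [1.1, -0.2, 0.6]
opening: 0.002
grasp_force: 0.0
```

View pics/wrist2.png

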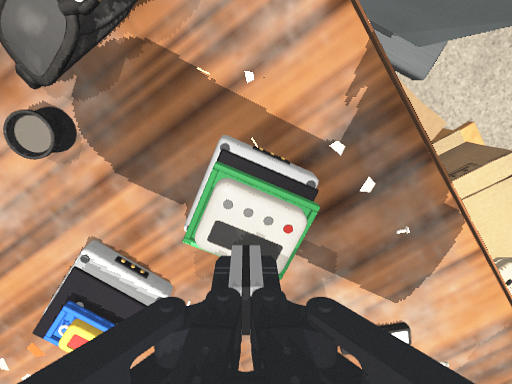

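The tips, at (248,245), stand over the white receiver. The lip corners at (318,208) and (185,240) put its centre near (251,224).

```bash
python3 - <<'E'
from h import *
o=observe();print(o["eef_pos"],o["contact_force"])
for uv in((318,208),(185,240),(217,167)):print(ray("wrist",uv,.056))
print(ray("wrist",(248,245),.0836))
E
python3 -m crank '[{"twist":[0,0,0],"linear":[0,0,0.1],"fingers":0},{"twist":[0,0,0],"linear":[0,0,0.04],"fingers":0},{"twist":[0,0,0],"linear":[0,0,0.04],"fingers":0},{"twist":[0,0,0],"linear":[0,0,0],"fingers":0}]'
```

```text
[ 0.45478961 -0.21192276  0.09562353] [0.20207366 0.5398135  0.33754648]
[ 0.42697799 -0.17266995  0.056     ]
[ 0.4840331  -0.24076838  0.056     ]
[ 0.42992119 -0.24152868  0.056     ]
[ 0.4569408  -0.20794218  0.0836    ]
t: 2.35
eef_pos: [0.4535, -0.2113, 0.0804]
tool_rot: [-0.0, -0.219, 0.976, 0.0]
contact_force: [-0.8, -0.1, -0.3]
opening: 0.003
grasp_force: 0.0
```

```bash
python3 -m crank '[{"twist":[0,0,0],"linear":[-0.02,0.04,0],"fingers":0},{"twist":[0,0,0],"linear":[0,0,0.04],"fingers":0},{"twist":[0,0,0],"linear":[0,0,0.03],"fingers":0},{"twist":[0,0,0],"linear":[0,0,0],"fingers":0}]'
python3 -m crank '[{"twist":[0,0,0],"linear":[0,0,0.03],"fingers":0},{"twist":[0,0,0],"linear":[0,0,0.03],"fingers":0},{"twist":[0,0,0],"linear":[0,0,0],"fingers":0}]'
```

```text
t: 2.75
eef_pos: [0.4536, -0.2079, 0.0751]
tool_rot: [-0.0, -0.219, 0.976, 0.0]
contact_force: [-0.3, 0.5, 0.6]
opening: -0.004
grasp_force: 0.0
t: 3.05
eef_pos: [0.4536, -0.208, 0.0706]
tool_rot: [-0.0, -0.219, 0.976, 0.0]
contact_force: [-0.6, 0.2, 0.1]
opening: -0.003
grasp_force: 0.0
```

```bash
python3 -m crank '[{"twist":[0,0,0],"linear":[0,0,0.03],"fingers":0},{"twist":[0,0,0],"linear":[0,0,0],"fingers":0}]'
python3 - <<'E'
from h import *
for i in range(4):
    im=read_camera("scene");print(np.round(observe()["contact_force"],2),observe()["eef_pos"][2])
im=cv2.resize(im[130:260,180:330],None,fx=4.5,fy=4.5,interpolation=cv2.INTER_CUBIC)
cv2.imwrite(f"pics/s3.png",im[:,:,::-1])
E
```

```text
t: 3.25
eef_pos: [0.4537, -0.208, 0.0684]
tool_rot: [-0.0, -0.219, 0.976, 0.0]
contact_force: [-0.9, 0.1, -0.1]
opening: 0.0
grasp_force: 0.0
[-0.31  0.58  0.26] 0.06857387245953281
[0.15 0.11 0.23] 0.06866957639846658
[ 0.13  0.83 -0.31] 0.06873863865225797
[-0.64 -0.5   0.83] 0.06874576813161427
```

View pics/s3.png

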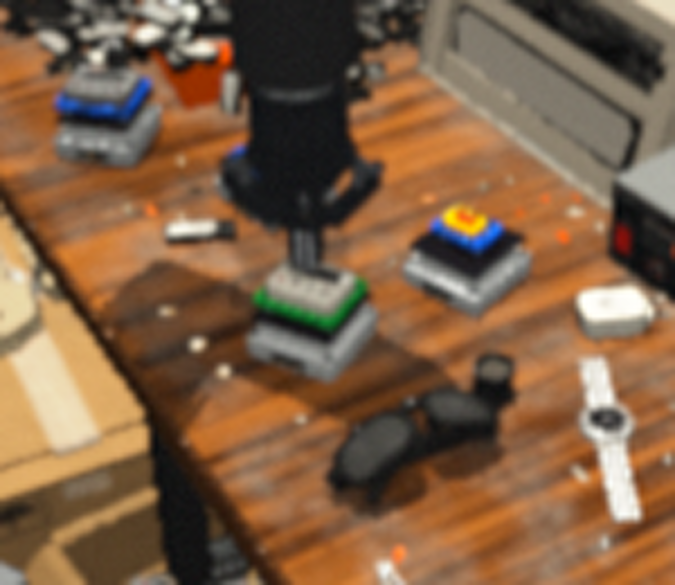

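The tips are at about (305,270), just over the white receiver, which is still raised. No contact yet, so I'll keep feeling downward.

```bash
for i in 1 ; do python3 -m crank '[{"twist":[0,0,0],"linear":[0,0,0.03],"fingers":0},{"twist":[0,0,0],"linear":[0,0,0],"fingers":0}]'; python3 -m crank '[{"twist":[0,0,0],"linear":[0,0,0.03],"fingers":0},{"twist":[0,0,0],"linear":[0,0,0],"fingers":0}]'; done
```

```text
t: 3.65
eef_pos: [0.4537, -0.2079, 0.0662]
tool_rot: [-0.0, -0.219, 0.976, 0.0]
contact_force: [-0.2, -0.3, 0.2]
opening: 0.0
grasp_force: 0.0
t: 3.85
eef_pos: [0.4537, -0.2079, 0.0639]
tool_rot: [-0.0, -0.219, 0.976, 0.0]
contact_force: [-0.6, -0.1, -0.4]
opening: -0.001
grasp_force: 0.0
```

```bash
python3 -m crank '[{"twist":[0,0,0],"linear":[0,0,0.03],"fingers":0},{"twist":[0,0,0],"linear":[0,0,0.03],"fingers":0},{"twist":[0,0,0],"linear":[0,0,0],"fingers":0}]'
python3 - <<'E'
from h import *
c=np.load("w1.npy",allow_pickle=True).item()
def tri(a,ca,b,cb):
    P=[np.c_[k["R"],k["t"]] for k in(ca,cb)];q=[cv2.undistortPoints(np.array([[u]],float),k["intrinsics"],k["dist_coeffs"])[0].T for u,k in((a,ca),(b,cb))]
    X=cv2.triangulatePoints(*P,*q)[:,0];return X[:3]/X[3]
T=calibration("top");S=calibration("scene")
print("pad",tri((239.3,213.1),T,(283.2,210.2),c),"fob",tri((262.9,166),T,(174.4,288.1),c))
s=cv2.imread("pics/scene0.png")[:,:,::-1].copy()
r=blob(s,(20,120,100),(35,255,255),(265,165,305,205));print(r,tri((262.9,166),T,r[0],S))
E
```

```text
t: 4.15
eef_pos: [0.4536, -0.2079, 0.0593]
tool_rot: [-0.0, -0.219, 0.976, 0.0]
contact_force: [-0.7, -0.1, 0.3]
opening: -0.001
grasp_force: 0.0
pad [ 0.45774822 -0.20797194  0.04748001] fob [ 0.59324793 -0.27657695  0.05078768]
((282.60003662109375, 178.6999969482422), (9.17060375213623, 4.110960960388184), 18.43494987487793) [ 0.59104401 -0.27599582  0.05991468]
```

```bash
python3 - <<'E'
from h import *
a=read_camera("scene")[170:225,215:300];b=read_camera("wrist")[120:300,140:360]
a=cv2.resize(a,(525,340),interpolation=cv2.INTER_CUBIC)[:,:420];b=cv2.resize(b,(380,340))
cv2.imwrite("pics/c4.png",np.hstack([a,b])[:,:,::-1]);print(observe()["contact_force"],observe()["effort"],observe()["ft_torque"])
E
```

```text
[ 0.62986577 -0.25658068 -0.10896997] [-6.36117999e-03 -4.08058476e+01  2.13900697e+01  5.05368814e+00
  9.09641676e-03 -5.90402283e-05] [-0.0007396  -0.00275337  0.01077233]
```

View pics/c4.png

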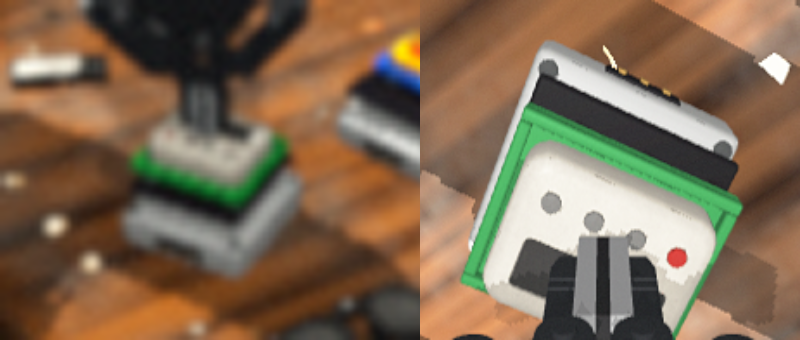

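The tips are at the pad's centre in both views and still have no load. I'll continue down in small steps.

```bash
python3 -m crank '[{"twist":[0,0,0],"linear":[0,0,0.03],"fingers":0},{"twist":[0,0,0],"linear":[0,0,0],"fingers":0}]'; python3 -m crank '[{"twist":[0,0,0],"linear":[0,0,0.03],"fingers":0},{"twist":[0,0,0],"linear":[0,0,0],"fingers":0}]';  python3 -m crank '[{"twist":[0,0,0],"linear":[0,0,0.03],"fingers":0},{"twist":[0,0,0],"linear":[0,0,0],"fingers":0}]'
```

```text
t: 4.45
eef_pos: [0.4537, -0.2079, 0.0572]
tool_rot: [-0.0, -0.219, 0.976, 0.0]
contact_force: [0.1, -0.5, -0.3]
opening: 0.003
grasp_force: 0.0
t: 4.65
eef_pos: [0.4536, -0.2079, 0.0549]
tool_rot: [-0.0, -0.219, 0.976, 0.0]
contact_force: [0.5, -0.1, 0.7]
opening: -0.003
grasp_force: 0.0
t: 4.85
eef_pos: [0.454, -0.208, 0.0529]
tool_rot: [0.0, -0.219, 0.976, -0.0]
contact_force: [-0.1, -0.6, 1.2]
opening: 0.001
grasp_force: 0.7
```

```bash
python3 -m crank '[{"twist":[0,0,0],"linear":[0,0,0.03],"fingers":0},{"twist":[0,0,0],"linear":[0,0,0],"fingers":0}]'; python3 -m crank '[{"twist":[0,0,0],"linear":[0,0,0.03],"fingers":0},{"twist":[0,0,0],"linear":[0,0,0],"fingers":0}]';  python3 -m crank '[{"twist":[0,0,0],"linear":[0,0,0.03],"fingers":0},{"twist":[0,0,0],"linear":[0,0,0],"fingers":0}]'; python3 -m crank '[{"twist":[0,0,0],"linear":[0,0,0.03],"fingers":0},{"twist":[0,0,0],"linear":[0,0,0],"fingers":0}]'
```

```text
t: 5.05
eef_pos: [0.454, -0.208, 0.0506]
tool_rot: [0.0, -0.219, 0.976, -0.0]
contact_force: [-0.2, -0.0, 1.7]
opening: 0.003
grasp_force: 0.7
t: 5.25
eef_pos: [0.454, -0.208, 0.0483]
tool_rot: [0.0, -0.219, 0.976, -0.0]
contact_force: [0.2, -0.5, 1.5]
opening: 0.002
grasp_force: 0.7
t: 5.45
eef_pos: [0.454, -0.208, 0.046]
tool_rot: [0.0, -0.219, 0.976, -0.0]
contact_force: [1.2, -0.5, 1.7]
opening: 0.002
grasp_force: 0.7
t: 5.65
eef_pos: [0.4539, -0.208, 0.0437]
tool_rot: [-0.0, -0.219, 0.976, -0.0]
contact_force: [0.9, -1.7, 2.2]
opening: -0.003
grasp_force: 0.7
```

```bash
python3 -m crank '[{"twist":[0,0,0],"linear":[0,0,0.03],"fingers":0},{"twist":[0,0,0],"linear":[0,0,0],"fingers":0}]'; python3 -m crank '[{"twist":[0,0,0],"linear":[0,0,0.03],"fingers":0},{"twist":[0,0,0],"linear":[0,0,0],"fingers":0}]'
```

```text
t: 5.85
eef_pos: [0.4539, -0.208, 0.0415]
tool_rot: [-0.0, -0.219, 0.976, 0.0]
contact_force: [0.7, -0.2, 2.0]
opening: -0.004
grasp_force: 0.7
t: 6.05
eef_pos: [0.4539, -0.208, 0.0395]
tool_rot: [0.0, -0.219, 0.976, -0.0]
contact_force: [-0.7, 0.6, 5.4]
opening: 0.003
grasp_force: 2.7
```

```bash
python3 -m crank '[{"twist":[0,0,0],"linear":[0,0,0.02],"fingers":0},{"twist":[0,0,0],"linear":[0,0,0],"fingers":0}]'; python3 -m crank '[{"twist":[0,0,0],"linear":[0,0,-0.1],"fingers":0},{"twist":[0,0,0],"linear":[0,0,-0.3],"fingers":0},{"twist":[0,0,0],"linear":[0,0,-0.5],"fingers":0},{"twist":[0,0,0],"linear":[0,0,0],"fingers":0}]'
python3 - <<'E'
from h import *
im=read_camera("top");G=((45,100,50),(85,255,255))
r=blob(im,*G,(215,190,265,240));print(r)
for n,z,uv in(("y",.036,(263,166)),("y",.0335,(263,166)),("g",.042,(125.8,159.3))):print(n,ray("top",uv,z))
c=np.load("w1.npy",allow_pickle=True).item();print(ray("wrist",(174.4,288.1),.036,c))
a=read_camera("wrist");cv2.imwrite("pics/w5.png",a[:,:,::-1]);np.save("w5.npy",calibration("wrist"),allow_pickle=True)
a=read_camera("scene");cv2.imwrite("pics/s5.png",a[:,:,::-1])
E
```

```text
t: 6.25
eef_pos: [0.4539, -0.208, 0.0383]
tool_rot: [0.0, -0.219, 0.976, -0.0]
contact_force: [-1.1, 0.8, 8.5]
opening: -0.001
grasp_force: 4.1
t: 6.65
eef_pos: [0.4564, -0.2084, 0.1097]
tool_rot: [0.003, -0.219, 0.976, -0.001]
contact_force: [0.1, 1.5, -0.9]
opening: -0.004
grasp_force: 0.0
((251.75003051757812, 222.75003051757812), (0.7071067094802856, 1.4142134189605713), 45.0)
y [ 0.59585608 -0.27807516  0.036     ]
y [ 0.59627264 -0.27812493  0.0335    ]
g [0.61772546 0.11958678 0.042     ]
[ 0.60379484 -0.27469527  0.036     ]
```

Force rose to 8.5 N at the stop, so the white receiver is down and released. Next the fob, at about (0.592, -0.2765).

```bash
python3 -m crank '[{"twist":[0,0,0],"linear":[-0.31,-0.4,0],"fingers":0},{"twist":[0,0,0],"linear":[-0.31,-0.4,0],"fingers":0},{"twist":[0,0,0],"linear":[-0.31,-0.4,0],"fingers":0},{"twist":[0,0,0],"linear":[-0.31,-0.4,0],"fingers":0},{"twist":[0,0,0],"linear":[0,0,0],"fingers":0}]'
python3 -m crank '[{"twist":[0,0,0],"linear":[0,0,0.3],"fingers":0},{"twist":[0,0,0],"linear":[0,0,0.1],"fingers":0},{"twist":[0,0,0],"linear":[0,0,0],"fingers":0},{"twist":[0,0,0],"linear":[0,0,0],"fingers":0}]'
python3 - <<'E'
from h import *
b=read_camera("wrist");a=cv2.imread("pics/s5.png")[150:230,180:310,::-1]
b=b[120:320,120:400];b=cv2.resize(b,(400,286));a=cv2.resize(a,(400,246))
cv2.imwrite("pics/c6.png",np.vstack([a,b])[:,:,::-1]);print(observe()["eef_pos"])
E
```

```text
t: 7.3
eef_pos: [0.5914, -0.2784, 0.1026]
tool_rot: [-0.001, -0.218, 0.976, 0.0]
contact_force: [-0.1, 0.6, -0.1]
opening: 0.003
grasp_force: 0.0
t: 7.7
eef_pos: [0.5888, -0.2767, 0.0755]
tool_rot: [-0.0, -0.219, 0.976, 0.0]
contact_force: [-0.1, -0.3, 0.2]
opening: -0.005
grasp_force: 0.0
[ 0.58928794 -0.27679835  0.07605922]
```

View pics/c6.png

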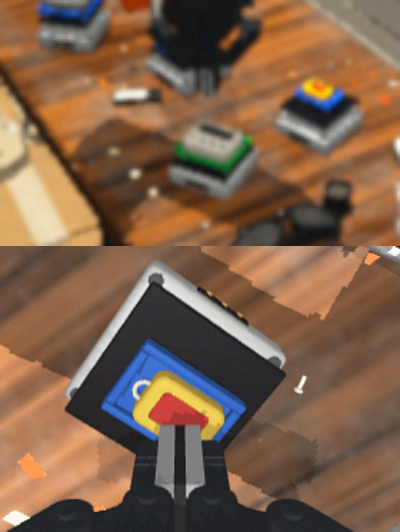

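The white plate is now visibly low on its block (crop top, about (215,165)). In the wrist view the fob centre is at (180,407) in the crop, just ahead of the tips at (180,426), the same offset as for the white one. Aligned, so I'll go down.

```bash
python3 -m crank '[{"twist":[0,0,0],"linear":[0,0,0.1],"fingers":0},{"twist":[0,0,0],"linear":[0,0,0.1],"fingers":0},{"twist":[0,0,0],"linear":[0,0,0.05],"fingers":0},{"twist":[0,0,0],"linear":[0,0,0.03],"fingers":0},{"twist":[0,0,0],"linear":[0,0,0],"fingers":0}]'; python3 -m crank '[{"twist":[0,0,0],"linear":[0,0,0.03],"fingers":0},{"twist":[0,0,0],"linear":[0,0,0.03],"fingers":0},{"twist":[0,0,0],"linear":[0,0,0],"fingers":0}]';python3 -m crank '[{"twist":[0,0,0],"linear":[0,0,0.03],"fingers":0},{"twist":[0,0,0],"linear":[0,0,0.03],"fingers":0},{"twist":[0,0,0],"linear":[0,0,0],"fingers":0}]'
```

```text
t: 8.25
eef_pos: [0.5889, -0.2767, 0.054]
tool_rot: [-0.0, -0.219, 0.976, 0.0]
contact_force: [-1.3, -0.6, 0.2]
opening: -0.0
grasp_force: 0.0
t: 8.55
eef_pos: [0.589, -0.2768, 0.0496]
tool_rot: [-0.0, -0.219, 0.976, 0.0]
contact_force: [-0.0, -0.4, -0.7]
opening: -0.002
grasp_force: 0.0
t: 8.85
eef_pos: [0.5894, -0.2769, 0.0454]
tool_rot: [0.0, -0.219, 0.976, -0.0]
contact_force: [-0.2, -0.6, 1.5]
opening: -0.001
grasp_force: 0.8
```

```bash
python3 -m crank '[{"twist":[0,0,0],"linear":[0,0,0.03],"fingers":0},{"twist":[0,0,0],"linear":[0,0,0.03],"fingers":0},{"twist":[0,0,0],"linear":[0,0,0.03],"fingers":0},{"twist":[0,0,0],"linear":[0,0,0.03],"fingers":0},{"twist":[0,0,0],"linear":[0,0,0],"fingers":0}]'; python3 -m crank '[{"twist":[0,0,0],"linear":[0,0,0.03],"fingers":0},{"twist":[0,0,0],"linear":[0,0,0],"fingers":0}]'; python3 -m crank '[{"twist":[0,0,0],"linear":[0,0,0.02],"fingers":0},{"twist":[0,0,0],"linear":[0,0,0],"fingers":0}]'
```

```text
t: 9.35
eef_pos: [0.5893, -0.2769, 0.0362]
tool_rot: [0.0, -0.219, 0.976, -0.0]
contact_force: [1.1, 0.2, 1.6]
opening: 0.002
grasp_force: 0.7
t: 9.55
eef_pos: [0.5893, -0.2769, 0.0342]
tool_rot: [0.0, -0.219, 0.976, -0.0]
contact_force: [0.6, 0.2, 3.6]
opening: 0.003
grasp_force: 1.9
t: 9.75
eef_pos: [0.5893, -0.2769, 0.0331]
tool_rot: [0.0, -0.219, 0.976, -0.0]
contact_force: [0.2, 0.8, 6.5]
opening: -0.0
grasp_force: 3.3
```

The fob is on its stop, with force rising at the pad's spring rate. Lift clear, pass high over the remote, and go to the grey receiver.

```bash
python3 -m crank '[{"twist":[0,0,0],"linear":[0,0,-0.1],"fingers":0},{"twist":[0,0,0],"linear":[0,0,-0.3],"fingers":0},{"twist":[0,0,0],"linear":[0,0,-0.5],"fingers":0},{"twist":[0,0,0],"linear":[0,0,-0.4],"fingers":0},{"twist":[0,0,0],"linear":[0,0,0],"fingers":0}]'
python3 -m crank '[{"twist":[0,0,0],"linear":[-0.28,0.51,0],"fingers":0},{"twist":[0,0,0],"linear":[-0.28,0.51,0],"fingers":0},{"twist":[0,0,0],"linear":[-0.28,0.51,0],"fingers":0},{"twist":[0,0,0],"linear":[-0.28,0.51,0],"fingers":0},{"twist":[0,0,0],"linear":[-0.28,0.51,0],"fingers":0}]'
python3 -m crank '[{"twist":[0,0,0],"linear":[-0.28,0.51,0],"fingers":0},{"twist":[0,0,0],"linear":[-0.28,0.51,0],"fingers":0},{"twist":[0,0,0],"linear":[-0.28,0.51,0],"fingers":0},{"twist":[0,0,0],"linear":[-0.25,0.51,0],"fingers":0},{"twist":[0,0,0],"linear":[0,0,0],"fingers":0}]'
python3 -m crank '[{"twist":[0,0,0],"linear":[0,0,0.3],"fingers":0},{"twist":[0,0,0],"linear":[0,0,0.2],"fingers":0},{"twist":[0,0,0],"linear":[0,0,0],"fingers":0},{"twist":[0,0,0],"linear":[0,0,0],"fingers":0}]'
python3 - <<'E'
from h import *
b=read_camera("wrist");a=read_camera("scene")[130:220,190:320]
b=b[100:320,100:400];b=cv2.resize(b,(400,293));a=cv2.resize(a,(400,277))
cv2.imwrite("pics/c7.png",np.vstack([a,b])[:,:,::-1]);print(observe()["eef_pos"])
E
```

```text
t: 10.25
eef_pos: [0.5914, -0.2775, 0.1352]
tool_rot: [0.003, -0.219, 0.976, -0.002]
contact_force: [0.5, 0.8, 0.3]
opening: -0.001
grasp_force: 0.0
t: 10.75
eef_pos: [0.6017, -0.0574, 0.1299]
tool_rot: [-0.001, -0.218, 0.976, 0.0]
contact_force: [1.1, 0.7, -0.5]
opening: -0.004
grasp_force: 0.0
t: 11.25
eef_pos: [0.6109, 0.1186, 0.1297]
tool_rot: [-0.0, -0.221, 0.975, 0.0]
contact_force: [0.4, -0.6, 0.9]
opening: 0.005
grasp_force: 0.0
t: 11.65
eef_pos: [0.6109, 0.1137, 0.0926]
tool_rot: [-0.001, -0.219, 0.976, -0.0]
contact_force: [0.8, 0.2, 1.2]
opening: 0.003
grasp_force: 0.0
[0.61167007 0.114035   0.09359867]
```

View pics/c7.png

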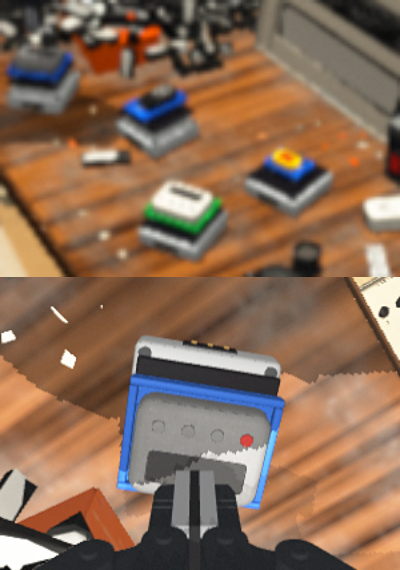

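The white and yellow plates are down and the remote is still raised. The grey receiver's pad centre is at crop (200,443) against the tips at (195,471), the same small offset as for the white one. I'll apply the same small correction and go down.

```bash
python3 -m crank '[{"twist":[0,0,0],"linear":[-0.01,0.04,0.15],"fingers":0},{"twist":[0,0,0],"linear":[0,0,0.15],"fingers":0},{"twist":[0,0,0],"linear":[0,0,0.1],"fingers":0},{"twist":[0,0,0],"linear":[0,0,0.05],"fingers":0},{"twist":[0,0,0],"linear":[0,0,0],"fingers":0}]'; python3 -m crank '[{"twist":[0,0,0],"linear":[0,0,0.03],"fingers":0},{"twist":[0,0,0],"linear":[0,0,0.03],"fingers":0},{"twist":[0,0,0],"linear":[0,0,0],"fingers":0}]';python3 -m crank '[{"twist":[0,0,0],"linear":[0,0,0.03],"fingers":0},{"twist":[0,0,0],"linear":[0,0,0.03],"fingers":0},{"twist":[0,0,0],"linear":[0,0,0],"fingers":0}]'
```

```text
t: 12.25
eef_pos: [0.6101, 0.117, 0.058]
tool_rot: [-0.001, -0.219, 0.976, -0.0]
contact_force: [-0.2, -0.1, 1.1]
opening: 0.003
grasp_force: 0.0
t: 12.55
eef_pos: [0.6105, 0.1172, 0.0543]
tool_rot: [-0.0, -0.219, 0.976, 0.0]
contact_force: [0.0, 0.2, -1.0]
opening: -0.002
grasp_force: 0.0
t: 12.85
eef_pos: [0.6108, 0.1173, 0.05]
tool_rot: [0.0, -0.219, 0.976, 0.0]
contact_force: [1.0, 0.6, 1.3]
opening: -0.004
grasp_force: 0.8
```

```bash
python3 -m crank '[{"twist":[0,0,0],"linear":[0,0,0.03],"fingers":0},{"twist":[0,0,0],"linear":[0,0,0.03],"fingers":0},{"twist":[0,0,0],"linear":[0,0,0.03],"fingers":0},{"twist":[0,0,0],"linear":[0,0,0],"fingers":0}]'; python3 -m crank '[{"twist":[0,0,0],"linear":[0,0,0.03],"fingers":0},{"twist":[0,0,0],"linear":[0,0,0.02],"fingers":0},{"twist":[0,0,0],"linear":[0,0,0],"fingers":0}]'; python3 -m crank '[{"twist":[0,0,0],"linear":[0,0,0.02],"fingers":0},{"twist":[0,0,0],"linear":[0,0,0],"fingers":0}]'
```

```text
t: 13.25
eef_pos: [0.6107, 0.1173, 0.0429]
tool_rot: [0.0, -0.219, 0.976, -0.0]
contact_force: [0.7, -0.3, 1.1]
opening: 0.001
grasp_force: 0.8
t: 13.55
eef_pos: [0.6108, 0.1173, 0.0396]
tool_rot: [0.0, -0.219, 0.976, -0.0]
contact_force: [-0.4, 0.4, 4.8]
opening: 0.001
grasp_force: 2.6
t: 13.75
eef_pos: [0.6108, 0.1173, 0.0385]
tool_rot: [0.0, -0.219, 0.976, -0.0]
contact_force: [-2.1, -0.2, 7.6]
opening: 0.003
grasp_force: 4.0
```

The grey receiver is on its stop. Lift off and check all four.

```bash
python3 -m crank '[{"twist":[0,0,0],"linear":[0,0,-0.1],"fingers":0},{"twist":[0,0,0],"linear":[0,0,-0.3],"fingers":0},{"twist":[0,0,0],"linear":[0,0,-0.6],"fingers":0},{"twist":[0,0,0],"linear":[0,0,-0.6],"fingers":0},{"twist":[0,0,0],"linear":[0,0,0],"fingers":0}]'
python3 -m crank '[{"twist":[0,0,0],"linear":[0,0,-0.5],"fingers":0},{"twist":[0,0,0],"linear":[0,0,0],"fingers":0},{"twist":[0,0,0],"linear":[0,0,0],"fingers":0}]'
python3 - <<'E'
from h import *
a=read_camera("scene")[130:240,180:330];a=cv2.resize(a,(750,550),interpolation=cv2.INTER_CUBIC)
cv2.imwrite("pics/f.png",a[:,:,::-1])
E
```

```text
t: 14.25
eef_pos: [0.6137, 0.1182, 0.1649]
tool_rot: [0.005, -0.219, 0.976, 0.001]
contact_force: [0.8, 0.3, 0.2]
opening: -0.007
grasp_force: 0.0
t: 14.55
eef_pos: [0.6106, 0.1174, 0.1962]
tool_rot: [0.001, -0.219, 0.976, 0.0]
contact_force: [0.1, -0.7, -0.7]
opening: 0.003
grasp_force: 0.0
```

View pics/f.png

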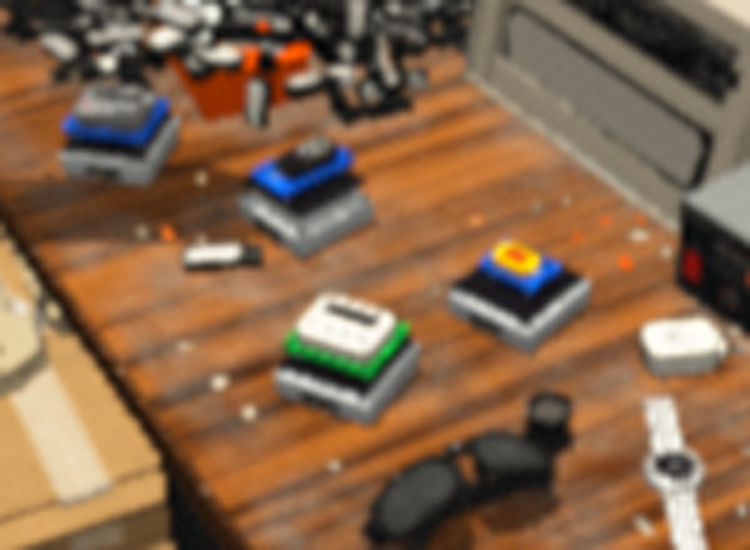

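The white (345,345), yellow (520,275) and grey (118,125) plates sit low on their blocks with the devices in their pockets. The remote (305,180) is still raised and nothing else has moved.

```bash
python3 -c "
from rig import sign_off;print(sign_off())"
```

```text
the job is handed in; nothing more can be done
None
```

I pressed the white receiver, the yellow fob and the grey receiver fully down, in that order. The final picture showed all three staying down with the black remote still raised, and I handed the job in after about 15 s of robot time; no verdict came back.

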